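# Open the scented-candle tester in its stand

### The job

Lower the square candle jar with the brass lid upright and fully home into the square recess of the wooden tester stand, without dropping it; the recess braces the jar so that its tight lid can be opened with one hand. Then unscrew the lid (anticlockwise seen from above) until its thread lets go, lift it straight off while the jar stays down in the recess, and finish holding the lid level, one to three centimetres clear above the open mouth, for a customer to smell. Do not put the lid down or let go, and leave the other goods where they are.

Things in the scene. Friction and masses are not known exactly. Their poses are not given: they have to be found in the camera images.
- candle_jar: square glass candle jar, cream wax, kraft band, brass screw lid. Body 60 x 60 mm, 52 mm tall, flat sides (grip across two of them from above), then a round neck; 75 mm tall with its lid. 0.3 to 0.7 kg. Origin: centre of its underside, z up, x and y square to its sides; the four sides are alike, any quarter turn serves. Unbraced, the jar turns along with the lid
- lid: round ribbed brass lid, 58 mm across, 20 mm tall, hollow below, 70 g, closed tight at the start. Origin: centre of its lower edge, z up; closed, this is 55 mm above the jar's underside. Turned anticlockwise seen from above, its four-start thread lets go at about 50 degrees; from 53 to 70 degrees it lifts straight off; at 72 it meets a stop
- lid_top (a point): centre of the lid's flat top, 20 mm above the lid's origin, 75 mm above the jar's underside. Fingertips gripping the lid must stay above the jar's shoulder, 23 mm below this point. The tight lid takes 0.4 to 0.7 N m to turn: a springy liner presses on the mouth with about 20 N, and lifts the lid by at most 4 mm when the thread lets go
- jar_mouth (a point): centre of the jar's open mouth, 69 mm above the jar's underside; with the lid closed, the lid's origin is 14 mm below it. The lid is clear of the jar once its origin is above this point
- stand: oak tester stand, fixed to the table: block 96 x 96 mm, 26 mm tall, with a square recess in its top. Origin at the centre of its underside, z up, x and y square to its sides and to the recess
- stand_recess (a point): centre of the recess floor, 8 mm above the table. The recess is 64 x 64 mm (2 mm of play each side of the jar), 18 mm deep, its upper 4 mm bevelled outward at 45 degrees; the jar stands in it with the upper 34 mm of its flat sides above the block. Axes as the stand's
- candle_sage: closed square candle jar for sale, green wax, dark lid, 60x60x75 mm, origin at the centre of its underside; a bystander
- candle_rose: closed square candle jar for sale, pink wax, dark lid, 60x60x75 mm, origin at the centre of its underside; a bystander
- gift_box_0: small green gift box with a pale ribbon, 70x70x36 mm, origin at the centre of its underside; a bystander
- gift_box_1: small pink gift box with a pale ribbon, 65x65x36 mm, origin at the centre of its underside; a bystander
- coaster_stack_0: round stack of patterned coasters in clear film, 95 mm across, 41 mm tall, origin at the centre of its underside; a bystander
- stock_pad: paper count pad lying flat, 102x145x9 mm, origin at the centre of its underside; a bystander
- till_pen: white and green ball pen lying on the count pad, 129 mm long, origin at its middle, underside; a bystander
- bangle_6: blue bangle lying flat, 55 mm across, 6 mm thick, origin at its centre, underside; a bystander
There are look-alikes about, which are no part of the job. What is shaped like the candle_jar but orange is not meant.

How it is judged:
By the outcome, as a careful person would: the job done as asked, in the order asked, and still so for the second after the job is handed in, while the arm keeps its last pose, push and grip.
It also fails if it takes over 56 s, if anything falls off the work surface, if the arm or the gripper's body presses on something with over 40 N, if the wrist force passes 120 N, or if a joint passes its speed limit or range.

### The arm

A 6-joint arm with a two-finger parallel gripper is mounted at the origin on a cart in front of the work surface, level with it; the furniture and walls round the work are solid. World frame = base frame: x ahead of the robot, y to its left, z up, the work surface at z = 0. Lengths are in mm, angles in rad, forces in N, time in s.
With the tool pointing down it reaches from about 375 to 900 mm from the base axis. Payload 3.1 kg.
Tool frame: the origin (TCP) lies midway between the tips of the shut fingers; the grasp point (between the pads) lies 19 mm behind it; z points along the fingers, y is the direction in which the jaws open and shut (so a half turn about z gives the same grasp; the last joint's range is limited). The gripper opens to 85 mm and grips with 20 to 120 N. Pads are 22 mm wide; open, the fingers measure 114 mm over their backs; the gripper's body (76 mm by 85 mm) begins 54 mm behind the grasp point. The pads swing forward as they close: fully open they stand 13 mm farther back than shut.
Start: joints at [-1.405, 0.527, 1.433, -0, 1.181, -0.178], TCP at [210.689, -588.394, 231.31] pointing down, gripper open.
Joint ranges: [-3.08, 3.08], [-0.75, 2.2], [0.22, 2.44], [-1.43, 4.57], [0, 2.65], [-2.85, 2.85]. Speed limits (rad/s): [2.79, 2.79, 3.14, 3.14, 3.14, 3.14].

### API

Orientations are given as a 3x3 rotation matrix whose columns are the frame's x, y, z axes.
In Python, from cell import sensors, camera, ticket gives the robot as it stands.
- The arm moves only by the tool carry_out, never from a script. Its argument "increments" is a list of rows, each a list of 3 entries, a list of its own where there are three numbers: the turn, a rotation vector about the world's x, y, z in degrees, then the shift along the world's x, y, z in m, then the gripper's target within -1 to 1 (shut at 1, half-way at 0, fully open at -1). A call has 1 to 10 rows; each row is the pose to reach, as a shift and turn from the pose commanded when the call began; what a row does not reach only later rows make up. A row lasts 1/12 s, in which the tool goes at most 41.7 mm and 7.16 degrees, less where a joint would pass 70% of its speed; a pose out of reach is approached as far as the arm can. A call with a gripper value outside its range is refused whole. The fingers move at their own pace and stop on an object; the grip force is fixed at half the most. Time passes only in rows, so rows that repeat a pose let the fingers close. It gives the time, the measured TCP pose, the force and the opening at its end, in the units of the state.
- sensors.read_state(): the state, without advancing time (a new reading comes with each control period).
- camera(name): name is "scene" or "top"; returns a dict with "pixels" (420x560x3 uint8, red, green, blue), "depth" (420x560 float32, mm along the optical axis (not along the pixel's ray), 0 where there is no reading), "camera_matrix" (3x3 intrinsics, pixels), "dist" ([k1, k2, p1, p2, k3] as OpenCV has them; the pictures are not rectified), "xyz" and "rotation" of the camera in the world. Camera axes: x right, y down, z forward; pixel columns grow to the right and rows downward; lengths in mm; the calibration is good to about 2 mm. A picture is of the moment at which its call begins.
- ticket.hand_in(): hands the job in, once; it reports no verdict.
The state is a dict: "time": time; "joints": joint angles; "qd": joint speeds; "effort": joint torques, N m; "tool_pos": TCP position; "orientation": TCP orientation; "force": force on the tool from outside, world axes, zero at the start; "wrist_torque": the same for the moment, N m; "grip_width": finger opening in mm.
Only numpy, scipy, OpenCV 4.12 (cv2) and the standard library are available. Lean on these libraries where they do the work, as an engineer would, in place of code of your own. Each camera call takes 0.05 s, during which the arm holds its last target. There are 200 camera calls.

## Working session

There is one attempt and no reset: what is moved stays moved. The work goes in short steps, Python scripts to look and compute and a tool call to move; the robot and the scene stay as the last step left them, time stands still between calls to the robot, and variables do not carry over. Pictures are saved under pics/ and viewed, about 8 in all and at most 12, crops included, and the job is handed in when it is done.

Besides the shell and the picture viewer there is one more tool, called as name([rows], argument=value, ...), one row to a line, values as JSON. carry_out: Moves the arm, as the interface text tells. Its arguments: {"type":"object","properties":{"increments":{"type":"array","items":{"type":"array"}}},"required":["increments"]}

```bash
mkdir -p pics; ls; python3 - <<'E'
from cell import sensors, camera
import cv2,numpy as np
s=sensors.read_state()
for k,v in s.items(): print(k,np.round(v,3).tolist())
for n in("scene","top"):
    c=camera(n); cv2.imwrite(f"pics/{n}0.png",c["pixels"][:,:,::-1]); np.savez(f"{n}0.npz",**c)
    print(n,c["camera_matrix"],c["dist"],c["xyz"],c["rotation"],(c["depth"]>0).mean())
E
```

```text
pics
time 0.0
joints [-1.406, 0.528, 1.434, 0.0, 1.181, -0.178]
qd [0.0, 0.001, 0.001, -0.0, -0.001, 0.0]
effort [0.001, -44.235, -17.803, -0.0, 0.008, -0.0]
tool_pos [210.572, -587.701, 230.339]
orientation [[0.941, 0.337, -0.0], [0.337, -0.941, 0.002], [0.0, -0.002, -1.0]]
force [0.018, -0.293, 0.759]
wrist_torque [-0.011, 0.04, 0.005]
grip_width 85.458
scene [[410.24449196   0.         276.37571768]
 [  0.         410.24449196 203.67213834]
 [  0.           0.           1.        ]] [0.04274397 0.         0.         0.         0.        ] [349.54231625 622.30420022 731.83981024] [[-0.92428611 -0.29278406  0.24489321]
 [-0.38128788  0.67838943 -0.62801857]
 [ 0.01774086 -0.67384366 -0.73866094]] 0.9960076530612245
top [[469.38873824   0.         275.71021939]
 [  0.         469.38873824 208.48911966]
 [  0.           0.           1.        ]] [0.03079279 0.         0.         0.         0.        ] [ 332.09513729   66.25876812 1209.19783685] [[-2.72707217e-02 -9.80942472e-01  1.92375089e-01]
 [-9.99610957e-01  2.78870490e-02  4.96314589e-04]
 [-5.85162960e-03 -1.92286712e-01 -9.81321343e-01]] 0.995969387755102
```

View pics/scene0.png

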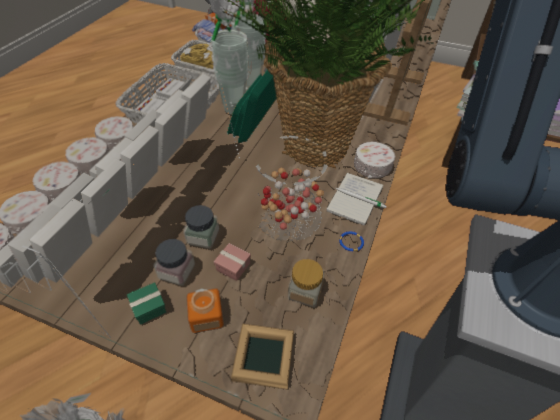

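View pics/top0.png

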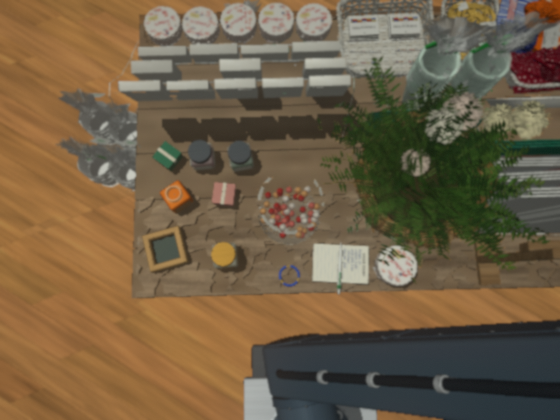

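The brass-lidded jar is at scene (307,282) and top (224,255). The stand is at scene (264,356) and top (165,249). Look-alikes are the orange jar at scene (205,308) / top (175,195), and sage and rose with dark lids at scene (200,225) and (172,258). I choose the brass one and check it in close crops.

```bash
cat > h.py <<'E'
import numpy as np, cv2
def load(f): return dict(np.load(f))
def ray(c,px):
    u=cv2.undistortPoints(np.array(px,float).reshape(-1,1,2),c["camera_matrix"],c["dist"]).reshape(-1,2)
    d=np.c_[u,np.ones(len(u))]@c["rotation"].T   # depth-1 scaled
    return np.array(c["xyz"]),d
def atz(c,px,z):
    o,d=ray(c,px); return o+d*((z-o[2])/d[:,2])[:,None]
def cloud(c):
    h,w=c["depth"].shape; v,u=np.mgrid[:h,:w]
    o,d=ray(c,np.c_[u.ravel(),v.ravel()]); P=o+d*c["depth"].reshape(-1,1)
    P[c["depth"].ravel()==0]=np.nan; return P.reshape(h,w,3)
def tri(c1,p1,c2,p2):
    A=[];b=[]
    for c,p in((c1,p1),(c2,p2)):
        o,d=ray(c,[p]); d=d[0]/np.linalg.norm(d[0]); M=np.eye(3)-np.outer(d,d); A.append(M); b.append(M@o)
    x=np.linalg.lstsq(np.vstack(A),np.hstack(b),rcond=None)[0]
    return x,[np.linalg.norm(A[i]@x-b[i]) for i in(0,1)]
E
python3 - <<'E'
from h import *
t=cv2.imread("pics/top0.png")[215:295,130:260]; s=cv2.imread("pics/scene0.png")[250:395,220:340]
cv2.imwrite("pics/topc.png",cv2.resize(t,None,fx=6,fy=6,interpolation=cv2.INTER_CUBIC))
cv2.imwrite("pics/scenec.png",cv2.resize(s,None,fx=4,fy=4,interpolation=cv2.INTER_CUBIC))
for n in("top","scene"):
    c=load(n+"0.npz"); P=cloud(c)
    for nm,p in dict(top=dict(lid=(224,254),recess=(165,249),orange=(175,195),table=(250,280),bowl=(290,205)),scene=dict(lid=(307,273),recess=(264,356),orange=(205,300),table=(235,300),bowl=(290,195)))[n].items():
        print(n,nm,P[p[1],p[0]].round(1))
E
```

```text
top lid [446.2 195.   73. ]
top recess [469.8 353.3   8.5]
top orange [601.1 320.4  50.9]
top table [385.5 137.6  -2.8]
top bowl [570.   30.2  36.6]
scene lid [447.2 204.4  75.6]
scene recess [469.9 354.4   8.9]
scene orange [nan nan nan]
scene table [570.5 268.9  -5.1]
scene bowl [541.8  51.  100.5]
```

View pics/topc.png

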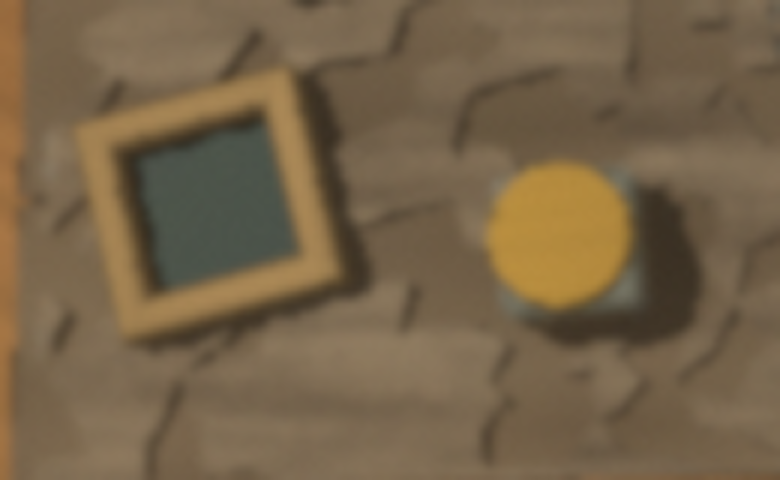

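View pics/scenec.png

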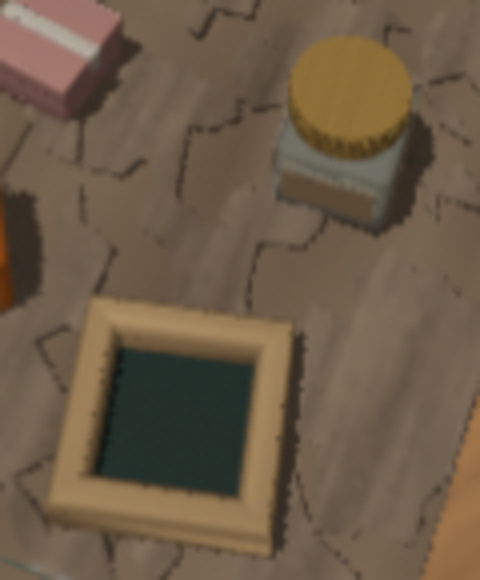

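The top crop shows the brass lid centred at about (560,234). The stand's outer corners are at (78,130), (290,70), (345,275) and (128,338). The scene crop shows the lid top centre near (350,84) and the stand top corners at (95,298), (294,322), (270,538) and (52,498). The jar has a brass lid and a kraft band, so it is the right one.

```bash
python3 - <<'E'
from h import *
T=load("top0.npz");S=load("scene0.npz")
f=lambda p,o,k:((np.array(p,float)+.5)/k-.5+np.array(o))
def t(p): return f(p,(130,215),6)
def s(p): return f(p,(220,250),4)
tc=t([(78,130),(290,70),(345,275),(128,338)]); sc=s([(95,298),(294,322),(270,538),(52,498)])
# order by world
for nm,c,p in(("top",T,tc),("scene",S,sc)):
    w=atz(c,p,26); print(nm,w.round(1).tolist(),w.mean(0).round(1))
    r=cv2.minAreaRect(w[:,:2].astype(np.float32)); print(r)
print("lid top",tri(T,t([(560,234)])[0],S,s([(350,84)])[0]))
print(atz(T,t([(560,234)]),75),atz(S,s([(350,84)]),75))
print("jar shoulder top view z52",atz(T,t([(495,180),(632,168),(645,303),(510,318)]),52).round(1).tolist())
print("jar scene bottom z0",atz(S,s([(279,195),(378,228)]),0).round(1).tolist())
print("jar scene shoulder z52",atz(S,s([(279,155),(380,190),(408,140)]),52).round(1).tolist())
# colour seg lid; cloud-based estimates
for nm,c in(("top",T),("scene",S)):
    P=cloud(c); hsv=cv2.cvtColor(c["pixels"],cv2.COLOR_RGB2HSV)
    near=lambda x,y,r:np.hypot(P[...,0]-x,P[...,1]-y)<r
    m=(P[...,2]>68)&(P[...,2]<82)&near(447,200,60); q=P[m]; print(nm,"lid cloud",m.sum(),np.median(q,0).round(1),cv2.minEnclosingCircle(q[:,:2].astype(np.float32)))
    m=(P[...,2]>20)&(P[...,2]<32)&near(468,353,72); q=P[m]; print(nm,"stand cloud",m.sum(),np.median(q[:,2]),cv2.minAreaRect(q[:,:2].astype(np.float32)))
    m=(P[...,2]>2)&(P[...,2]<15)&near(468,353,42); q=P[m]; print(nm,"floor cloud",m.sum(),np.median(q[:,2]),cv2.minAreaRect(q[:,:2].astype(np.float32)))
    m=(P[...,2]>10)&(P[...,2]<82)&near(447,200,52); q=P[m]; print(nm,"jar cloud",m.sum(),cv2.minAreaRect(q[:,:2].astype(np.float32)))
# bounds of neighbours
P=cloud(T); z=P[...,2]
for nm,u,v in(("orange",175,195),("pinkbox",224,194),("bangle",289,275),("rack",290,205)):
    w=P[v-18:v+18,u-18:u+18].reshape(-1,3); w=w[w[:,2]>15]; print(nm,np.nanmin(w,0).round(),np.nanmax(w,0).round())
E
```

```text
top [[501.9, 406.4, 26.0], [525.0, 317.3, 26.0], [437.4, 293.1, 26.0], [413.9, 383.1, 26.0]] [469.6 350.   26. ]
((469.66534423828125, 349.792236328125), (91.03778839111328, 93.28620147705078), 14.657980918884277)
scene [[525.3, 321.7, 26.0], [437.3, 297.1, 26.0], [413.2, 388.5, 26.0], [503.4, 408.8, 26.0]] [469.8 354.   26. ]
((469.9261474609375, 354.55950927734375), (92.39727020263672, 94.46641540527344), 14.748180389404297)
lid top (array([448.16146936, 197.70253581,  73.03027402]), [np.float64(0.9094615618045939), np.float64(0.9094615618045808)])
[[447.04966349 197.40438978  75.        ]] [[448.78092831 198.96772743  75.        ]]
jar shoulder top view z52 [[472.4, 226.7, 52.0], [475.8, 170.2, 52.0], [420.2, 165.5, 52.0], [415.7, 220.6, 52.0]]
jar scene bottom z0 [[471.0, 225.9, 0.0], [419.7, 223.7, 0.0]]
jar scene shoulder z52 [[469.9, 234.5, 52.0], [420.1, 233.3, 52.0], [416.4, 202.8, 52.0]]
top lid cloud 456 [446.7 197.2  75.2] ((447.1674499511719, 197.8312530517578), 29.38428497314453)
top stand cloud 791 25.400531175461538 ((470.12017822265625, 351.9078369140625), (95.778686
[... 401 characters left out ...]
4492)
scene stand cloud 1728 25.134410221995267 ((470.60345458984375, 354.65289306640625), (95.6917953491211, 97.40601348876953), 14.795846939086914)
scene floor cloud 1205 8.214074359269716 ((471.9241027832031, 350.86846923828125), (63.33637619018555, 60.43516540527344), 14.447651863098145)
scene jar cloud 1305 ((447.7196044921875, 201.080078125), (60.1500358581543, 61.04057693481445), 3.910531520843506)
orange [564. 284.  16.] [642. 359.  75.]
pinkbox [576. 170.  15.] [637. 230.  42.]Traceback (most recent call last):
  File "<stdin>", line 27, in <module>
    res = np.fmin.reduce(a, axis=axis, out=out, **kwargs)
ValueError: zero-size array to reduction operation fmin which has no identity
```

```bash
python3 - <<'E'
from h import *
Q=np.vstack([cloud(load(n+"0.npz")).reshape(-1,3) for n in("top","scene")])
for y in range(-500,420,60):
    m=(Q[:,1]>y)&(Q[:,1]<y+60)&(Q[:,0]>330)&(Q[:,0]<800)&(Q[:,2]>100)&(Q[:,2]<700); q=Q[m]
    print(y,m.sum(),[ (int(x),int(z)) for x,_,z in q[np.argsort(q[:,0])][[3,20,60]]] if m.sum()>60 else q[:3].round())
E
```

```text
-500 1857 [(394, 337), (397, 272), (400, 240)]
-440 4194 [(395, 329), (397, 297), (399, 277)]
-380 3622 [(376, 420), (384, 413), (422, 408)]
-320 6911 [(375, 421), (377, 416), (386, 410)]
-260 8253 [(391, 453), (402, 396), (408, 392)]
-200 10996 [(357, 373), (363, 380), (374, 386)]
-140 10035 [(390, 378), (395, 376), (399, 374)]
-80 1999 [(454, 336), (458, 341), (475, 344)]
-20 680 [(476, 188), (478, 186), (483, 185)]
40 645 [(476, 188), (479, 187), (489, 188)]
100 91 [(536, 187), (558, 187), (575, 187)]
160 17 [[800. 216. 236.]
 [800. 179. 234.]
 [800. 174. 233.]]
220 26 [[799. 276. 235.]
 [800. 265. 234.]
 [799. 263. 235.]]
280 39 [[799. 289. 236.]
 [800. 287. 235.]
 [799. 336. 234.]]
340 2 [[798. 392. 228.]
 [798. 394. 228.]]
400 192 [(761, 100), (763, 122), (770, 147)]
```

```bash
python3 - <<'E'
from h import *
P=cloud(load("top0.npz")); S=cloud(load("scene0.npz"))
for u,v in [(265,355),(265,410),(300,330),(300,400),(400,330),(400,400),(500,330),(555,325),(555,400)]: print("top",u,v,P[v,u].round())
for u,v in [(470,180),(500,190),(500,60),(540,60),(500,10),(520,150),(540,280),(420,40),(400,20),(480,60),(560,330)]: print("scene",u,v,S[v,u].round())
Q=np.vstack([P.reshape(-1,3),S.reshape(-1,3)])
# foliage: by height band & y, min x (5th smallest), excluding arm x<340
for z in range(100,800,50):
    r=[]
    for y in range(-560,40,60):
        m=(Q[:,2]>z)&(Q[:,2]<z+50)&(Q[:,1]>y)&(Q[:,1]<y+60)&(Q[:,0]>310); q=np.sort(Q[m,0]); r.append(int(q[4]) if len(q)>5 else 0)
    print(z,r)
E
```

```text
top 265 355 [234.  94. 298.]
top 265 410 [ 76. 106.   1.]
top 300 330 [ 212.  -18. -773.]
top 300 400 [161.  34. 335.]
top 400 330 [ 286. -109.  502.]
top 400 400 [206. -82. 581.]
top 500 330 [ 295. -170.  685.]
top 555 325 [ 302. -208.  721.]
top 555 400 [ 238. -181.  752.]
scene 470 180 [243.  97. 301.]
scene 500 190 [198.  90. 292.]
scene 500 60 [263.   7. 445.]
scene 540 60 [220.  18. 459.]
scene 500 10 [281. -74. 478.]
scene 520 150 [195.  60. 347.]
scene 540 280 [53. 59. 89.]
scene 420 40 [ 381. -166.  374.]
scene 400 20 [ 421. -127.  419.]
scene 480 60 [280. -67. 405.]Traceback (most recent call last):
  File "<stdin>", line 4, in <module>
IndexError: index 560 is out of bounds for axis 1 with size 560
```

```bash
python3 - <<'E'
from h import *
for n in("top","scene"):
    c=load(n+"0.npz"); P=cloud(c); rgb=c["pixels"].astype(int)
    notarm=~((rgb[...,2]>rgb[...,0]+3)&(rgb.sum(2)<330)) # arm is dark bluish
    r=np.hypot(P[...,0],P[...,1]); a=np.degrees(np.arctan2(P[...,1],P[...,0]))
    print(n,"rows z, cols azimuth -80..40 step 10: min radius")
    for z in range(60,900,60):
        L=[]
        for az in range(-80,60,10):
            m=notarm&(P[...,2]>z)&(P[...,2]<z+60)&(a>az)&(a<az+10)&(r>250); q=np.sort(r[m]); L.append(int(q[3]) if len(q)>4 else 0)
        print(z,L)
E
```

```text
top rows z, cols azimuth -80..40 step 10: min radius
60 [0, 0, 751, 599, 741, 521, 522, 497, 479, 529, 460, 0, 0, 0]
120 [0, 0, 748, 597, 645, 556, 523, 582, 565, 827, 872, 0, 0, 0]
180 [0, 0, 0, 594, 550, 523, 527, 490, 477, 515, 837, 0, 0, 0]
240 [0, 0, 0, 592, 501, 482, 483, 267, 267, 267, 252, 0, 0, 0]
300 [0, 0, 0, 589, 511, 434, 439, 267, 261, 260, 261, 0, 0, 0]
360 [0, 0, 0, 492, 487, 399, 280, 267, 261, 260, 0, 0, 0, 0]
420 [0, 0, 0, 495, 484, 304, 280, 265, 261, 0, 0, 0, 0, 0]
480 [0, 0, 0, 0, 0, 301, 277, 268, 0, 0, 0, 0, 0, 0]
540 [0, 0, 0, 0, 342, 301, 279, 0, 0, 0, 0, 0, 0, 0]
600 [0, 0, 0, 0, 341, 250, 250, 0, 0, 0, 0, 0, 0, 0]
660 [0, 0, 0, 0, 339, 255, 0, 0, 0, 0, 0, 0, 0, 0]
720 [0, 0, 0, 0, 282, 334, 0, 0, 0, 0, 0, 0, 0, 0]
780 [0, 0, 0, 0, 0, 0, 0, 0, 0, 0, 0, 0, 0, 0]
840 [0, 0, 0, 0, 0, 0, 0, 0, 0, 0, 0, 0, 0, 0]
scene rows z, cols azimuth -80..40 step 10: min radius
60 [1244, 0, 784, 596, 1074, 515, 519, 498, 480, 529, 462, 677, 0, 0]
120 [0, 0, 741, 594, 1036, 504, 506, 775, 568, 827, 869, 0, 0, 0]
180 [0, 819, 738, 592, 544, 492, 496, 492, 265, 263, 837, 0, 0, 0]
240 [0, 0, 665, 590, 501, 482, 483, 270, 267, 267, 261, 0, 0, 0]
300 [0, 0, 0, 588, 521, 432, 279, 275, 265, 265, 0, 0, 0, 0]
360 [0, 0, 0, 0, 494, 396, 284, 480, 0, 0, 0, 0, 0, 0]
420 [0, 0, 0, 0, 0, 307, 298, 564, 0, 0, 0, 0, 0, 0]
480 [0, 0, 0, 0, 0, 0, 0, 0, 0, 0, 0, 0, 0, 0]
540 [0, 0, 0, 0, 0, 0, 0, 0, 0, 0, 0, 0, 0, 0]
600 [0, 0, 0, 0, 0, 0, 0, 0, 0, 0, 0, 0, 0, 0]
660 [0, 0, 0, 0, 0, 0, 0, 0, 0, 0, 0, 0, 0, 0]
720 [0, 0, 0, 0, 0, 0, 0, 0, 0, 0, 0, 0, 0, 0]
780 [0, 0, 0, 0, 0, 0, 0, 0, 0, 0, 0, 0, 0, 0]
840 [0, 0, 0, 0, 0, 0, 0, 0, 0, 0, 0, 0, 0, 0]
```

Relative jar-to-stand shift agrees in both views: about (23, 154) mm, turn +10.6°. Foliage reaches z≈480 on the way, so I pass over it.

carry_out([
  [[0, 0, 0], [0, 0, 0.04], -1],
  [[0, 0, 0], [0, 0, 0.08], -1],
  [[0, 0, 0], [0, 0, 0.12], -1],
  [[0, 0, 0], [0, 0, 0.16], -1],
  [[0, 0, 0], [0, 0, 0.2], -1],
  [[0, 0, 0], [0, 0, 0.24], -1],
  [[0, 0, 0], [0, 0, 0.28], -1],
  [[0, 0, 0], [0, 0, 0.32], -1],
  [[0, 0, 0], [0, 0, 0.34], -1],
  [[0, 0, 0], [0, 0, 0.34], -1],
])

```text
time: 0.93
tool_pos: [210.9, -589.2, 577.7]
orientation: [[0.941, 0.337, 0.002], [0.337, -0.941, -0.012], [-0.002, 0.012, -1.0]]
force: [0.5, 0.6, -0.0]
grip_width: 85.3
```

carry_out([
  [[0, 0, 0], [0.035, 0.02, 0], -1],
  [[0, 0, 0], [0.07, 0.04, 0], -1],
  [[0, 0, 0], [0.105, 0.06, 0], -1],
  [[0, 0, 0], [0.14, 0.08, 0], -1],
  [[0, 0, 0], [0.175, 0.1, 0], -1],
  [[0, 0, 0], [0.205, 0.125, 0], -1],
  [[0, 0, 0], [0.23, 0.155, 0], -1],
  [[0, 0, 0], [0.255, 0.185, 0], -1],
  [[0, 0, 0], [0.275, 0.22, 0], -1],
  [[0, 0, 0], [0.29, 0.255, 0], -1],
])

```text
time: 1.77
tool_pos: [502.1, -331.6, 568.7]
orientation: [[0.941, 0.338, -0.003], [0.338, -0.941, 0.003], [-0.001, -0.004, -1.0]]
force: [0.8, -0.3, 0.2]
grip_width: 85.5
```

carry_out([
  [[0, 0, 0], [0.01, 0.04, 0], -1],
  [[0, 0, 0], [0.02, 0.08, 0], -1],
  [[0, 0, 0], [0.03, 0.12, 0], -1],
  [[0, 0, 0], [0.04, 0.16, 0], -1],
  [[0, 0, 0], [0.05, 0.2, 0], -1],
  [[0, 0, 0], [0.06, 0.24, 0], -1],
  [[0, 0, 0], [0.06, 0.28, 0], -1],
  [[0, 0, 0], [0.06, 0.32, 0], -1],
  [[0, 0, 0], [0.05, 0.36, 0], -1],
  [[0, 0, 0], [0.04, 0.4, 0], -1],
])

```text
time: 2.6
tool_pos: [540.1, 68.6, 569.1]
orientation: [[0.941, 0.337, -0.004], [0.337, -0.941, 0.0], [-0.004, -0.002, -1.0]]
force: [0.6, 0.2, 0.4]
grip_width: 85.0
```

carry_out([
  [[0, 0, -2], [-0.02, 0.033, -0.01], -1],
  [[0, 0, -4], [-0.045, 0.066, -0.02], -1],
  [[0, 0, -6], [-0.07, 0.1, -0.03], -1],
  [[0, 0, -8], [-0.0934, 0.1321, -0.04], -1],
  [[0, 0, -10], [-0.0934, 0.1321, -0.08], -1],
  [[0, 0, -12], [-0.0934, 0.1321, -0.12], -1],
  [[0, 0, -14], [-0.0934, 0.1321, -0.16], -1],
  [[0, 0, -15.6], [-0.0934, 0.1321, -0.2], -1],
  [[0, 0, -15.6], [-0.0934, 0.1321, -0.24], -1],
  [[0, 0, -15.6], [-0.0934, 0.1321, -0.28], -1],
])

```text
time: 3.43
tool_pos: [445.7, 198.6, 288.6]
orientation: [[0.997, 0.072, -0.002], [0.072, -0.997, -0.0], [-0.002, 0.0, -1.0]]
force: [0.5, 0.2, -0.4]
grip_width: 85.2
```

carry_out([
  [[0, 0, 0], [0, 0, -0.04], -1],
  [[0, 0, 0], [0, 0, -0.08], -1],
  [[0, 0, 0], [0, 0, -0.12], -1],
  [[0, 0, 0], [0, 0, -0.16], -1],
  [[0, 0, 0], [0, 0, -0.18], -1],
  [[0, 0, 0], [0, 0, -0.18], -1],
  [[0, 0, 0], [0, 0, -0.18], -1],
])

```text
time: 4.02
tool_pos: [445.7, 198.4, 110.0]
orientation: [[0.997, 0.071, -0.005], [0.071, -0.997, -0.001], [-0.005, 0.001, -1.0]]
force: [-0.2, -0.5, 1.3]
grip_width: 85.4
```

```bash
python3 - <<'E'
from h import *
from cell import camera,sensors
s=sensors.read_state(); print(s["time"],s["joints"],s["tool_pos"],s["orientation"])
for n,(u0,u1,v0,v1) in dict(top=(150,290,190,300),scene=(210,400,140,400)).items():
    c=camera(n); np.savez(n+"1.npz",**c)
    cv2.imwrite(f"pics/{n}1.png",cv2.resize(c["pixels"][v0:v1,u0:u1,::-1],None,fx=2.3,fy=2.3,interpolation=cv2.INTER_CUBIC))
E
```

```text
4.0167 [ 1.89213344e-01  5.45397227e-01  1.87911663e+00 -2.38378054e-06
  7.21714895e-01  1.68854649e+00] [445.71683922 198.37324742 109.9764845 ] [[ 9.97436985e-01  7.14054007e-02 -4.55304463e-03]
 [ 7.14021464e-02 -9.97447227e-01 -8.73530730e-04]
 [-4.60379656e-03  5.46194697e-04 -9.99989253e-01]]
```

View pics/scene1.png

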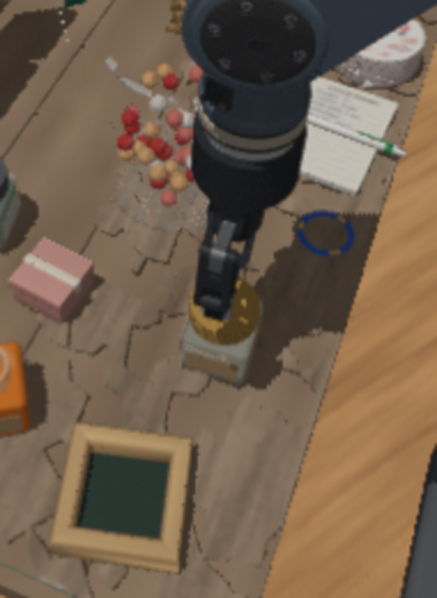

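The gripper is centred over the brass jar, with the finger at crop (215,300) beside the lid. The pen and pad, bangle and box are clear.

carry_out([
  [[0, 0, 0], [0.0015, 0, -0.02], -1],
  [[0, 0, 0], [0.0015, 0, -0.04], -1],
  [[0, 0, 0], [0.0015, 0, -0.06], -1],
  [[0, 0, 0], [0.0015, 0, -0.08], -1],
  [[0, 0, 0], [0.0015, 0, -0.092], -1],
  [[0, 0, 0], [0.0015, 0, -0.092], -1],
])

```text
time: 4.62
tool_pos: [449.2, 198.8, 19.2]
orientation: [[0.997, 0.071, 0.0], [0.071, -0.997, 0.0], [0.0, -0.0, -1.0]]
force: [-0.5, -0.2, 0.4]
grip_width: 85.7
```

carry_out([
  [[0, 0, 0], [0, 0, 0], 0],
  [[0, 0, 0], [0, 0, 0], 0.6],
  [[0, 0, 0], [0, 0, 0], 1],
  [[0, 0, 0], [0, 0, 0], 1],
  [[0, 0, 0], [0, 0, 0], 1],
  [[0, 0, 0], [0, 0, 0], 1],
  [[0, 0, 0], [0, 0, 0], 1],
  [[0, 0, 0], [0, 0, 0], 1],
])

```text
time: 5.28
tool_pos: [450.2, 199.1, 21.3]
orientation: [[0.997, 0.071, 0.004], [0.071, -0.997, 0.001], [0.004, -0.001, -1.0]]
force: [-0.6, 1.1, 7.0]
grip_width: 59.4
```

```bash
python3 - <<'E'
from h import *
from cell import camera,sensors
s=sensors.read_state(); print(s["time"],s["tool_pos"],s["force"],s["wrist_torque"],s["grip_width"])
c=camera("scene"); np.savez("scene2.npz",**c); u0,u1,v0,v1=270,345,235,325
cv2.imwrite("pics/scene2.png",cv2.resize(c["pixels"][v0:v1,u0:u1,::-1],None,fx=6,fy=6,interpolation=cv2.INTER_CUBIC))
E
```

```text
5.2833 [450.19122374 199.13718971  21.29243503] [-0.63739863  1.08082656  7.02701745] [0.08759643 0.10329333 0.02222824] 59.43045792342371
```

View pics/scene2.png

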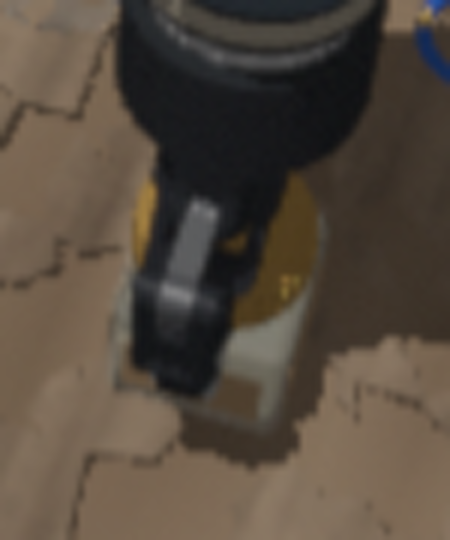

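```bash
python3 - <<'E'
from h import *
c=load("scene2.npz"); P=cloud(c)
for p in [(190,393),(190,380),(170,375),(205,385),(250,420),(265,425),(120,390)]:
    u,v=(p[0]+.5)/6-.5+270,(p[1]+.5)/6-.5+235
    o,d=ray(c,[(u,v)]); pl=[(o+d[0]*((y-o[1])/d[0][1])).round(1).tolist() for y in(230,238,245)]
    print(p,P[round(v),round(u)].round(1),pl)
E
```

```text
(190, 393) [443.4 240.4  36.8] [[445.5, 230.0, 17.8], [443.5, 238.0, 32.4], [441.8, 245.0, 45.1]]
(190, 380) [439.2 259.4  78.1] [[446.0, 230.0, 25.8], [444.1, 238.0, 40.2], [442.3, 245.0, 52.8]]
(170, 375) [444.8 259.7  78.3] [[452.8, 230.0, 24.2], [450.7, 238.0, 38.7], [448.8, 245.0, 51.3]]
(205, 385) [433.7 258.9  77.6] [[440.9, 230.0, 26.1], [439.1, 238.0, 40.5], [437.4, 245.0, 53.1]]
(250, 420) [425.8 226.3   6.5] [[424.8, 230.0, 15.1], [423.2, 238.0, 29.7], [421.9, 245.0, 42.5]]
(265, 425) [420.  226.5  11. ] [[419.7, 230.0, 15.5], [418.3, 238.0, 30.1], [417.0, 245.0, 42.9]]
(120, 390) [468.7 228.3  -0.9] [[469.1, 230.0, 3.2], [466.7, 238.0, 18.1], [464.5, 245.0, 31.1]]
```

The finger tip sits about 30 mm above the table on the flat side, so it clears the block top in the recess. I lift and carry.

carry_out([
  [[0, 0, 0], [0, 0, 0.005], 1],
  [[0, 0, 0], [0, 0, 0.015], 1],
  [[0, 0, 0], [0, 0, 0.03], 1],
  [[0, 0, 0], [0, 0, 0.045], 1],
  [[0, 0, 0], [0, 0, 0.055], 1],
  [[0, 0, 0], [0, 0, 0.06], 1],
  [[0, 0, 0], [0, 0, 0.06], 1],
])

```text
time: 5.92
tool_pos: [449.3, 198.9, 80.6]
orientation: [[0.997, 0.072, 0.002], [0.072, -0.997, 0.0], [0.002, -0.0, -1.0]]
force: [-0.6, 0.5, -4.6]
grip_width: 59.4
```

carry_out([
  [[0, 0, 1], [0.001, 0.007, 0], 1],
  [[0, 0, 2], [0.004, 0.025, 0], 1],
  [[0, 0, 4], [0.007, 0.05, 0], 1],
  [[0, 0, 6], [0.011, 0.075, 0], 1],
  [[0, 0, 8], [0.015, 0.1, 0], 1],
  [[0, 0, 9.5], [0.019, 0.125, 0], 1],
  [[0, 0, 10.6], [0.0215, 0.145, 0], 1],
  [[0, 0, 10.6], [0.0229, 0.1546, 0], 1],
  [[0, 0, 10.6], [0.0229, 0.1546, 0], 1],
  [[0, 0, 10.6], [0.0229, 0.1546, 0], 1],
])

```text
time: 6.75
tool_pos: [470.5, 352.9, 78.2]
orientation: [[0.967, 0.255, -0.003], [0.255, -0.967, -0.002], [-0.003, 0.001, -1.0]]
force: [0.1, -1.4, -5.7]
grip_width: 58.7
```

```bash
python3 - <<'E'
from h import *
from cell import camera,sensors
for i in range(2):
    s=sensors.read_state(); print(s["time"],s["tool_pos"],s["orientation"].round(4).tolist(),s["force"],s["wrist_torque"],s["grip_width"])
    c=camera(["scene","top"][i]); np.savez(["scene3","top3"][i]+".npz",**c)
    P=cloud(c); hsv=cv2.cvtColor(c["pixels"],cv2.COLOR_RGB2HSV)
    (u0,u1,v0,v1)=[(200,330,250,400),(120,210,200,290)][i]
    if i==0: cv2.imwrite("pics/s3.png",cv2.resize(c["pixels"][v0:v1,u0:u1,::-1],None,fx=4,fy=4,interpolation=cv2.INTER_CUBIC))
    n=lambda r:np.hypot(P[...,0]-470,P[...,1]-353)<r
    m=n(72)&(P[...,2]>20)&(P[...,2]<32); print(m.sum(),cv2.minAreaRect(P[m][:,:2].astype(np.float32)))
E
```

```text
6.75 [470.48629152 352.88003586  78.23931046] [[0.967, 0.2549, -0.0025], [0.2549, -0.967, -0.0018], [-0.0029, 0.0011, -1.0]] [ 0.08536439 -1.43315979 -5.71341563] [ 0.01028608 -0.00457192  0.02697422] 58.72831664250645
1339 ((470.6619567871094, 354.9728088378906), (95.64784240722656, 97.17304992675781), 14.56562328338623)
6.8 [470.39460723 352.1765829   78.36805931] [[0.9672, 0.254, -0.0029], [0.254, -0.9672, -0.002], [-0.0033, 0.0012, -1.0]] [ 0.10406693 -0.56537371 -4.81833023] [ 0.01017875 -0.01159555 -0.01719672] 59.05066728717605
299 ((475.5367126464844, 332.3773498535156), (96.68357849121094, 56.96969223022461), 13.50975227355957)
```

View pics/s3.png

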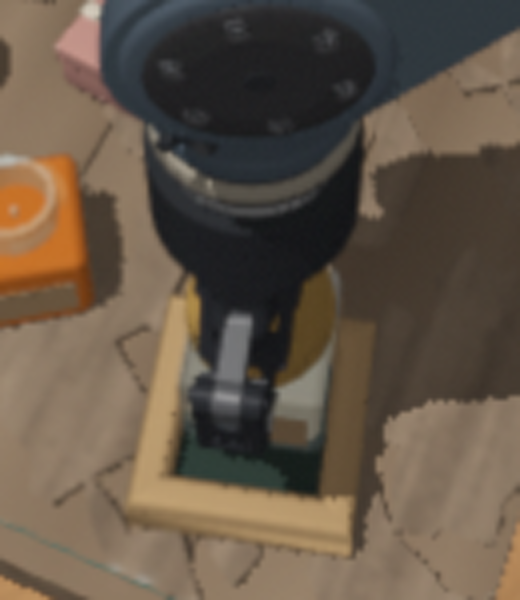

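Jar is held upright above the recess. Its near lower-right corner is about (322,448) in the crop, and the stand rim is all round it. I measure that corner's offset against the expected place.

```bash
python3 - <<'E'
from h import *
a=load("scene2.npz"); b=load("scene3.npz")
f=lambda p,o,k:((np.array([p],float)+.5)/k-.5+np.array(o))
w2=atz(a,f((275,430),(270,235),6),0)[0]; print("jar corner before",w2.round(1))
for z in(55,57,59): print(z,atz(b,f((322,448),(200,250),4),z)[0].round(1))
def corner(c,yaw): 
    y=np.radians(yaw); R=np.array([[np.cos(y),-np.sin(y)],[np.sin(y),np.cos(y)]]); return c+R@[-30,30]
print("expected before",corner(np.array([447.7,200.5]),4.1),"target",corner(np.array([470.6,354.8]),14.7))
# cloud of kraft-band colour near jar, both views, and lid
for n in("scene0","scene3","top3","top0"):
    c=load(n+".npz");P=cloud(c);hsv=cv2.cvtColor(c["pixels"],cv2.COLOR_RGB2HSV)
    cx,cy=(470,354) if n[-1]=="3" else(447,200); zz=(125,142) if n[-1]=="3" else (66,84)
    m=(hsv[...,1]>140)&(hsv[...,2]>90)&(abs(hsv[...,0].astype(int)-20)<6)&(np.hypot(P[...,0]-cx,P[...,1]-cy)<45)&(P[...,2]>zz[0])&(P[...,2]<zz[1])
    q=P[m]; print(n,m.sum(),q.min(0).round(1) if len(q) else"",q.max(0).round(1) if len(q) else"",np.median(q,0).round(1) if len(q) else "")
E
```

```text
jar corner before [417.6 221.9   0. ]
55 [434.1 369.7  55. ]
57 [433.9 370.4  57. ]
59 [433.6 371.1  59. ]
expected before [415.63185318 228.27830016] target [433.96922908 376.20529425]
scene0 645 [419.5 173.5  66. ] [475.3 229.8  79.7] [447.6 203.6  75.2]
scene3 23 [487.  362.4 125.7] [494.4 375.5 133.1] [490.9 368.1 131.1]
top3 0   
top0 434 [419.3 170.1  69.9] [475.3 226.3  82.4] [446.4 197.2  75.3]
```

carry_out([
  [[0, 0, 0], [0.0023, 0.0004, -0.005], 1],
  [[0, 0, 0], [0.0023, 0.0004, -0.012], 1],
  [[0, 0, 0], [0.0023, 0.0004, -0.02], 1],
  [[0, 0, 0], [0.0023, 0.0004, -0.027], 1],
  [[0, 0, 0], [0.0023, 0.0004, -0.027], 1],
  [[0, 0, 0], [0.0023, 0.0004, -0.027], 1],
])

```text
time: 7.35
tool_pos: [473.4, 353.2, 51.3]
orientation: [[0.967, 0.253, -0.002], [0.253, -0.967, -0.001], [-0.002, 0.0, -1.0]]
force: [0.0, 0.2, -5.1]
grip_width: 58.8
```

carry_out([
  [[0, 0, 0], [0, 0, -0.002], 1],
  [[0, 0, 0], [0, 0, -0.004], 1],
  [[0, 0, 0], [0, 0, -0.006], 1],
  [[0, 0, 0], [0, 0, -0.006], 1],
])

```text
time: 7.68
tool_pos: [473.8, 353.7, 46.1]
orientation: [[0.967, 0.254, -0.0], [0.254, -0.967, -0.0], [-0.0, 0.0, -1.0]]
force: [0.1, 0.2, -4.0]
grip_width: 58.6
```

carry_out([
  [[0, 0, 0], [0, 0, -0.002], 1],
  [[0, 0, 0], [0, 0, -0.004], 1],
  [[0, 0, 0], [0, 0, -0.005], 1],
  [[0, 0, 0], [0, 0, -0.005], 1],
])

```text
time: 8.02
tool_pos: [473.8, 353.6, 41.0]
orientation: [[0.967, 0.254, -0.001], [0.254, -0.967, -0.0], [-0.001, 0.0, -1.0]]
force: [-0.3, 0.0, -4.5]
grip_width: 58.8
```

carry_out([
  [[0, 0, 0], [0, 0, -0.001], 1],
  [[0, 0, 0], [0, 0, -0.002], 1],
  [[0, 0, 0], [0, 0, -0.003], 1],
  [[0, 0, 0], [0, 0, -0.003], 1],
])

```text
time: 8.35
tool_pos: [473.9, 353.7, 38.1]
orientation: [[0.967, 0.254, -0.0], [0.254, -0.967, -0.0], [-0.0, 0.0, -1.0]]
force: [-0.2, -0.5, -5.3]
grip_width: 59.1
```

carry_out([
  [[0, 0, 0], [0, 0, -0.002], 1],
  [[0, 0, 0], [0, 0, -0.004], 1],
  [[0, 0, 0], [0, 0, -0.006], 1],
  [[0, 0, 0], [0, 0, -0.006], 1],
])

```text
time: 8.68
tool_pos: [473.7, 353.6, 31.8]
orientation: [[0.967, 0.254, -0.001], [0.254, -0.967, -0.0], [-0.001, 0.0, -1.0]]
force: [-0.1, -0.3, -4.7]
grip_width: 59.1
```

carry_out([
  [[0, 0, 0], [0, 0, -0.001], 1],
  [[0, 0, 0], [0, 0, -0.002], 1],
  [[0, 0, 0], [0, 0, -0.002], 1],
])

```text
time: 8.93
tool_pos: [473.9, 353.7, 30.1]
orientation: [[0.967, 0.254, -0.0], [0.254, -0.967, -0.0], [-0.0, 0.0, -1.0]]
force: [-0.1, 0.8, -3.7]
grip_width: 59.3
```

carry_out([
  [[0, 0, 0], [0, 0, -0.001], 1],
  [[0, 0, 0], [0, 0, -0.002], 1],
  [[0, 0, 0], [0, 0, -0.002], 1],
])

```text
time: 9.18
tool_pos: [474.0, 353.8, 29.4]
orientation: [[0.967, 0.254, 0.0], [0.254, -0.967, 0.0], [0.0, -0.0, -1.0]]
force: [-1.3, -1.6, 3.0]
grip_width: 59.0
```

carry_out([
  [[0, 0, 0], [0, 0, -0.001], 1],
  [[0, 0, 0], [0, 0, -0.001], 1],
  [[0, 0, 0], [0, 0, -0.001], 0],
  [[0, 0, 0], [0, 0, -0.001], -1],
  [[0, 0, 0], [0, 0, -0.001], -1],
  [[0, 0, 0], [0, 0, -0.001], -1],
  [[0, 0, 0], [0, 0, -0.001], -1],
  [[0, 0, 0], [0, 0, -0.001], -1],
])

```text
time: 9.85
tool_pos: [474.2, 353.8, 27.2]
orientation: [[0.967, 0.254, 0.0], [0.254, -0.967, 0.0], [0.0, -0.0, -1.0]]
force: [0.2, 0.1, 0.2]
grip_width: 85.1
```

carry_out([
  [[0, 0, 0], [0, 0, 0.02], -1],
  [[0, 0, 0], [0, 0, 0.05], -1],
  [[0, 0, 0], [0, 0, 0.09], -1],
  [[0, 0, 0], [0, 0, 0.13], -1],
  [[0, 0, 0], [0, 0, 0.17], -1],
  [[0, 0, 0], [0, 0, 0.17], -1],
])

```text
time: 10.35
tool_pos: [478.7, 356.3, 205.6]
orientation: [[0.967, 0.254, 0.015], [0.254, -0.967, 0.007], [0.016, -0.003, -1.0]]
force: [0.8, 0.1, -0.1]
grip_width: 85.7
```

```bash
python3 - <<'E'
from h import *
from cell import camera,sensors
s=sensors.read_state(); print(s["time"],s["tool_pos"],s["force"])
c=camera("scene"); np.savez("scene4.npz",**c); P=cloud(c)
n=np.hypot(P[...,0]-471,P[...,1]-354)<50
m=n&(P[...,2]>74)&(P[...,2]<92); q=P[m]; print(m.sum(),np.median(q,0).round(1),cv2.minEnclosingCircle(q[:,:2].astype(np.float32)),np.percentile(q[:,2],[10,50,90]).round(1))
u0,u1,v0,v1=210,330,260,400
cv2.imwrite("pics/s4.png",cv2.resize(c["pixels"][v0:v1,u0:u1,::-1],None,fx=4.2,fy=4.2,interpolation=cv2.INTER_CUBIC))
E
```

```text
10.35 [478.73208887 356.25789187 205.64985176] [ 0.81495971  0.14434751 -0.10743666]
927 [469.2 358.1  82.7] ((471.3798828125, 354.77587890625), 29.439586639404297) [80.6 82.7 84.1]
```

View pics/s4.png

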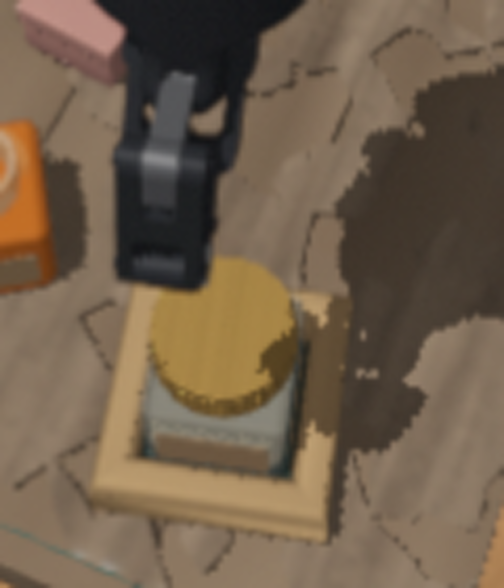

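The jar sits upright and fully home: lid top z = 82.7 against 83 expected, and it is centred in the recess. Next is the lid.

carry_out([
  [[0, 0, 0], [-0.0027, 0, -0.02], -1],
  [[0, 0, 0], [-0.0027, 0, -0.05], -1],
  [[0, 0, 0], [-0.0027, 0, -0.075], -1],
  [[0, 0, 0], [-0.0027, 0, -0.095], -1],
  [[0, 0, 0], [-0.0027, 0, -0.1], -1],
  [[0, 0, 0], [-0.0027, 0, -0.1], -1],
  [[0, 0, 0], [-0.0027, 0, -0.1], -1],
  [[0, 0, 0], [-0.0027, 0, -0.1], -1],
])

```text
time: 11.07
tool_pos: [472.1, 354.1, 98.2]
orientation: [[0.967, 0.254, 0.002], [0.254, -0.967, 0.001], [0.002, -0.0, -1.0]]
force: [0.8, -0.9, -0.7]
grip_width: 85.3
```

carry_out([
  [[0, 0, 0], [-0.0007, -0.0003, -0.012], -1],
  [[0, 0, 0], [-0.0007, -0.0003, -0.024], -1],
  [[0, 0, 0], [-0.0007, -0.0003, -0.034], -1],
  [[0, 0, 0], [-0.0007, -0.0003, -0.041], -1],
  [[0, 0, 0], [-0.0007, -0.0003, -0.041], -1],
  [[0, 0, 0], [-0.0007, -0.0003, -0.041], -1],
])

```text
time: 11.57
tool_pos: [470.4, 353.3, 55.8]
orientation: [[0.967, 0.254, -0.001], [0.254, -0.967, -0.0], [-0.001, 0.0, -1.0]]
force: [1.1, -0.3, 0.7]
grip_width: 85.6
```

carry_out([
  [[0, 0, 0], [0, 0, 0], 0],
  [[0, 0, 0], [0, 0, 0], 0.3],
  [[0, 0, 0], [0, 0, 0], 0.6],
  [[0, 0, 0], [0, 0, 0], 1],
  [[0, 0, 0], [0, 0, 0], 1],
  [[0, 0, 0], [0, 0, 0], 1],
  [[0, 0, 0], [0, 0, 0], 1],
  [[0, 0, 0], [0, 0, 0], 1],
  [[0, 0, 0], [0, 0, 0], 1],
])

```text
time: 12.32
tool_pos: [471.1, 353.3, 57.2]
orientation: [[0.967, 0.254, 0.001], [0.254, -0.967, 0.0], [0.001, 0.0, -1.0]]
force: [0.6, -2.2, 6.1]
grip_width: 56.6
```

```bash
python3 - <<'E'
from h import *
from cell import camera,sensors
s=sensors.read_state(); print(s["time"],s["joints"],s["tool_pos"],s["force"],s["wrist_torque"],s["grip_width"])
c=camera("scene"); np.savez("scene5.npz",**c)
u0,u1,v0,v1=220,320,270,390
cv2.imwrite("pics/s5.png",cv2.resize(c["pixels"][v0:v1,u0:u1,::-1],None,fx=5,fy=5,interpolation=cv2.INTER_CUBIC))
E
```

```text
12.3167 [ 4.54115029e-01  7.22288179e-01  1.65349588e+00 -6.07445732e-04
  7.64641358e-01  1.76861744e+00] [471.07362251 353.32991407  57.24263898] [ 0.56458485 -2.22249645  6.07264781] [-0.29062699  0.05917782  0.03316107] 56.58714656360901
```

View pics/s5.png

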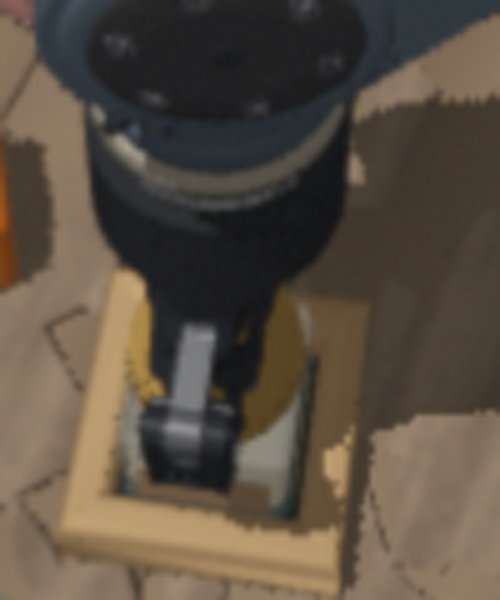

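```bash
python3 - <<'E'
from h import *
c=load("scene5.npz"); P=cloud(c)
for p in [(165,488),(195,492),(225,488)]:
    u,v=(p[0]+.5)/5-.5+220,(p[1]+.5)/5-.5+270
    o,d=ray(c,[(u,v)]); print(p,[P[round(v)-k,round(u)].round(1).tolist() for k in(0,2,4)],[(o+d[0]*((y-o[1])/d[0][1])).round(1).tolist() for y in(383,390,394,400)])
E
```

```text
(165, 488) [[476.3, 386.0, 28.8], [461.9, 412.6, 115.8], [459.3, 416.9, 136.2]] [[478.7, 383.0, 18.2], [474.9, 390.0, 39.1], [472.8, 394.0, 51.0], [469.5, 400.0, 68.9]]
(195, 492) [[466.2, 383.8, 29.5], [453.2, 410.1, 114.9], [451.2, 414.0, 133.7]] [[467.3, 383.0, 26.3], [463.9, 390.0, 46.9], [461.9, 394.0, 58.7], [459.0, 400.0, 76.4]]
(225, 488) [[443.6, 409.8, 119.8], [442.9, 411.4, 132.1], [442.6, 411.9, 140.8]] [[456.2, 383.0, 41.2], [453.1, 390.0, 61.4], [451.3, 394.0, 72.9], [448.6, 400.0, 90.2]]
```

The fingers hold the lid at 56.6 mm opening, tip at crop (195,490) and above the shoulder; the jar is still in the recess. I start unscrewing.

carry_out([
  [[0, 0, 4], [0, 0, 0], 1],
  [[0, 0, 8], [0, 0, 0], 1],
  [[0, 0, 12], [0, 0, 0], 1],
  [[0, 0, 16], [0, 0, 0], 1],
  [[0, 0, 20], [0, 0, 0], 1],
  [[0, 0, 20], [0, 0, 0], 1],
])

```text
time: 12.87
tool_pos: [471.4, 353.7, 57.3]
orientation: [[0.821, 0.571, 0.002], [0.571, -0.821, 0.001], [0.002, 0.0, -1.0]]
force: [-0.1, -1.9, 5.5]
grip_width: 56.5
```

```bash
python3 - <<'E'
from cell import sensors
import numpy as np
s=sensors.read_state(); print(s["tool_pos"],np.degrees(np.arctan2(s["orientation"][1][0],s["orientation"][0][0])),s["force"],s["wrist_torque"],s["grip_width"])
E
```

```text
[471.35235278 353.65368066  57.29296624] 34.799605871094876 [-0.09857891 -1.9127784   5.46344617] [-0.15527546  0.08407421  0.08467331] 56.54556008158138
```

carry_out([
  [[0, 0, 4], [0, 0, 0], 1],
  [[0, 0, 8], [0, 0, 0], 1],
])

```text
time: 13.03
tool_pos: [471.4, 353.8, 57.5]
orientation: [[0.734, 0.679, 0.002], [0.679, -0.734, 0.001], [0.002, 0.0, -1.0]]
force: [0.5, -0.2, 7.0]
grip_width: 57.0
```

```bash
python3 - <<'E'
from h import *
from cell import sensors,camera
s=sensors.read_state(); print(s["tool_pos"],np.degrees(np.arctan2(s["orientation"][1][0],s["orientation"][0][0])),s["force"],s["wrist_torque"],s["effort"],s["grip_width"])
c=camera("scene"); np.savez("scene6.npz",**c)
a=cv2.resize(load("scene5.npz")["pixels"][270:390,220:320,::-1],None,fx=4,fy=4,interpolation=cv2.INTER_CUBIC)
b=cv2.resize(c["pixels"][270:390,220:320,::-1],None,fx=4,fy=4,interpolation=cv2.INTER_CUBIC)
cv2.imwrite("pics/s6.png",np.hstack([a,b]))
E
```

```text
[471.41321456 353.79001026  57.47274964] 42.79375980061928 [ 0.49030769 -0.2009232   7.04193035] [-0.08693965  0.10751051 -0.25719979] [  0.56126202 -40.9617877   -9.73788947  -0.10648141  -0.2618418
   0.31230776] 56.97241464396959
```

View pics/s6.png

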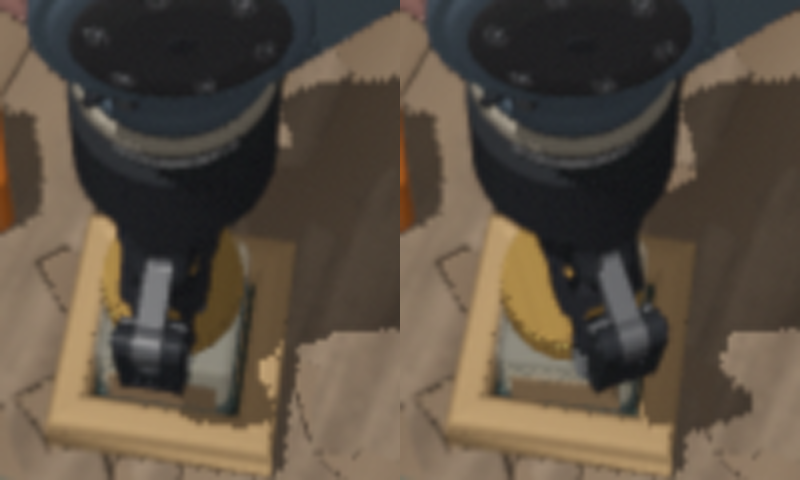

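The right half shows the fingers turned 28° while the jar body and its kraft band (crop 565,390) stay square in the recess. I continue.

carry_out([
  [[0, 0, 4], [0, 0, 0], 1],
  [[0, 0, 8], [0, 0, 0], 1],
  [[0, 0, 12], [0, 0, 0], 1],
  [[0, 0, 16], [0, 0, 0], 1],
])

```text
time: 13.42
tool_pos: [471.4, 353.6, 58.2]
orientation: [[0.518, 0.856, 0.002], [0.856, -0.518, 0.001], [0.002, 0.001, -1.0]]
force: [-1.9, -2.6, 11.7]
grip_width: 56.8
```

```bash
cat > st.py <<'E'
from cell import sensors
import numpy as np
s=sensors.read_state(); print(s["time"],s["tool_pos"].round(1),np.degrees(np.arctan2(s["orientation"][1][0],s["orientation"][0][0])).round(1),s["force"].round(1),s["wrist_torque"].round(2),s["effort"][5].round(2),s["grip_width"])
E
python3 st.py
```

```text
13.4167 [471.4 353.6  58.2] 58.8 [-1.9 -2.6 11.7] [-0.36  0.27 -0.24] 0.34 56.794331797414166
```

carry_out([
  [[0, 0, 4], [0, 0, 0], 1],
  [[0, 0, 8], [0, 0, 0], 1],
  [[0, 0, 12], [0, 0, 0], 1],
  [[0, 0, 16], [0, 0, 0], 1],
  [[0, 0, 19], [0, 0, 0], 1],
  [[0, 0, 19], [0, 0, 0], 1],
])

```text
time: 13.92
tool_pos: [471.9, 353.5, 58.8]
orientation: [[0.211, 0.977, 0.003], [0.977, -0.211, 0.001], [0.001, 0.003, -1.0]]
force: [-1.0, -3.5, 14.9]
grip_width: 56.8
```

```bash
python3 st.py
```

```text
13.9167 [471.9 353.5  58.8] 77.8 [-1.  -3.5 14.9] [-0.49  0.31  0.01] -0.23 56.80556195859271
```

carry_out([
  [[0, 0, 0], [0, 0, 0.001], 1],
  [[0, 0, 0], [0, 0, 0.002], 1],
  [[0, 0, 0], [0, 0, 0.003], 1],
  [[0, 0, 0], [0, 0, 0.003], 1],
])

```text
time: 14.25
tool_pos: [471.8, 353.5, 60.9]
orientation: [[0.213, 0.977, 0.003], [0.977, -0.213, 0.001], [0.001, 0.003, -1.0]]
force: [-0.1, -2.5, 8.9]
grip_width: 56.5
```

carry_out([
  [[0, 0, 0], [0, 0, 0.001], 1],
  [[0, 0, 0], [0, 0, 0.002], 1],
  [[0, 0, 0], [0, 0, 0.003], 1],
  [[0, 0, 0], [0, 0, 0.003], 1],
])

```text
time: 14.58
tool_pos: [470.9, 353.5, 62.2]
orientation: [[0.213, 0.977, 0.001], [0.977, -0.213, 0.0], [0.0, 0.001, -1.0]]
force: [1.6, -0.1, -1.7]
grip_width: 56.6
```

```bash
python3 st.py
```

```text
14.5833 [470.9 353.5  62.2] 77.7 [ 1.6 -0.1 -1.7] [-0.19 -0.25 -0.03] -0.0 56.57178400473172
```

carry_out([
  [[0, 0, 0], [0, 0, 0.001], 1],
  [[0, 0, 0], [0, 0, 0.002], 1],
  [[0, 0, 0], [0, 0, 0.003], 1],
  [[0, 0, 0], [0, 0, 0.003], 1],
])

```text
time: 14.92
tool_pos: [470.7, 353.5, 65.4]
orientation: [[0.213, 0.977, 0.0], [0.977, -0.213, 0.0], [0.0, 0.0, -1.0]]
force: [1.3, -0.6, -1.3]
grip_width: 56.6
```

```bash
python3 st.py
```

```text
14.9167 [470.7 353.5  65.4] 77.7 [ 1.3 -0.6 -1.3] [-0.04 -0.25 -0.  ] -0.01 56.55618065978534
```

carry_out([
  [[0, 0, 0], [0, 0, 0.003], 1],
  [[0, 0, 0], [0, 0, 0.006], 1],
  [[0, 0, 0], [0, 0, 0.009], 1],
  [[0, 0, 0], [0, 0, 0.012], 1],
  [[0, 0, 0], [0, 0, 0.015], 1],
  [[0, 0, 0], [0, 0, 0.019], 1],
  [[0, 0, 0], [0, 0, 0.023], 1],
  [[0, 0, 0], [0, 0, 0.026], 1],
  [[0, 0, 0], [0, 0, 0.026], 1],
  [[0, 0, 0], [0, 0, 0.026], 1],
])

```text
time: 15.75
tool_pos: [470.7, 353.5, 91.6]
orientation: [[0.213, 0.977, 0.001], [0.977, -0.213, 0.0], [0.0, 0.0, -1.0]]
force: [0.7, -0.2, 0.3]
grip_width: 56.5
```

```bash
python3 st.py; python3 - <<'E'
from h import *
from cell import sensors,camera
c=camera("scene"); np.savez("scene7.npz",**c)
cv2.imwrite("pics/s7.png",cv2.resize(c["pixels"][260:390,210:330,::-1],None,fx=4.5,fy=4.5,interpolation=cv2.INTER_CUBIC))
E
```

```text
15.75 [470.7 353.5  91.6] 77.7 [ 0.7 -0.2  0.3] [ 0.    0.01 -0.06] -0.0 56.53071796344415
```

View pics/s7.png

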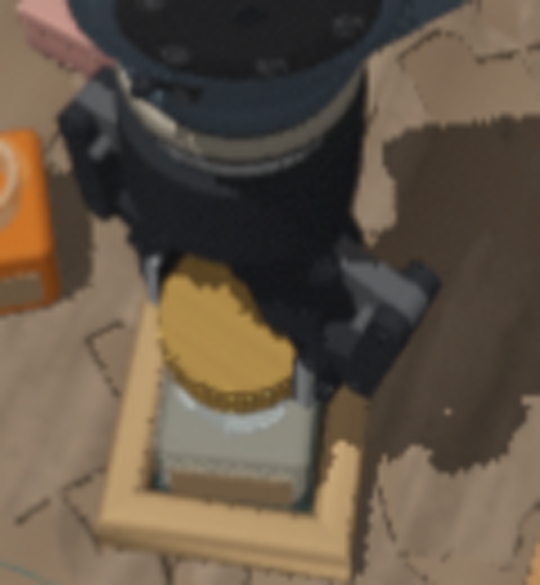

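The lid is raised in the fingers (crop 225,330), and the jar stays down in the recess with its shoulder and neck showing at (235,420). I check lid height and level.

```bash
python3 - <<'E'
from h import *
from cell import camera
def fit(c,n):
    P=cloud(c);hsv=cv2.cvtColor(c["pixels"],cv2.COLOR_RGB2HSV)
    m=(hsv[...,1]>140)&(hsv[...,2]>120)&(abs(hsv[...,0].astype(int)-21)<5)&(np.hypot(P[...,0]-471,P[...,1]-354)<45)&(P[...,2]>60)&(P[...,2]<140)
    m=cv2.erode(m.astype(np.uint8),np.ones((3,3)))>0
    q=P[m]; 
    for _ in range(4):
        A=np.c_[q[:,:2]-[471,354],np.ones(len(q))]; k=np.linalg.lstsq(A,q[:,2],rcond=None)[0]; r=q[:,2]-A@k; q=q[abs(r)<max(1.5,1.5*r.std())]
    print(n,len(q),"slopes deg",np.degrees(k[:2]).round(2),"z at centre",k[2].round(1),"resid",r.std().round(2))
fit(load("scene0.npz")|{} ,"x") if 0 else None
fit(load("scene4.npz"),"closed"); fit(load("scene7.npz"),"now")
c=load("scene7.npz");P=cloud(c)
for p in[(190,440),(230,450),(280,450)]: print("shoulder",P[260+round(p[1]/4.5),210+round(p[0]/4.5)].round(1))
c=camera("top");np.savez("top7.npz",**c)
E
```

```text
closed 511 slopes deg [-0.24  0.56] z at centre 82.7 resid 0.78
now 347 slopes deg [-0.49  0.25] z at centre 117.1 resid 0.73
shoulder [478.1 384.3  61. ]
shoulder [463.4 381.2  59.9]
shoulder [446.8 374.2  59.9]
```

The lid top is at 117.1 mm, level within 0.5°, so the lid's edge is 20 mm above the mouth. The shoulder at 60 mm shows the jar is still home.

```bash
python3 -c "
from cell import ticket; print(ticket.hand_in())"; python3 st.py
```

```text
the job is handed in; nothing more can be done
None
the job is handed in; nothing more can be done
```

The job is handed in at about 15.8 s. The brass-lidded jar is home in the stand's recess, and the gripper holds its lid about 20 mm above the open mouth.

- **Placing:** I lowered the jar into the recess without touching the bevel. The lid top then read 82.7 mm against 83 expected.
- **Unscrewing:** I turned the lid 63° anticlockwise. The jar stayed square in the recess, the liner pushed up to about 15 N, and the torque then fell to zero.
- **Lifting:** The lid came straight up, and the tool felt only about the lid's weight, so the jar was not lifted with it.
- **Last checks:** The lid top was at 117.1 mm and level within about 0.5°. The jar's shoulder was at 60 mm, as it should be when home, and the grip was still closed at 56.5 mm.

**Disagreements and gaps:**
- The two cameras differed by 2 to 3 mm in y, but agreed on the jar-to-stand shift.
- The torque I sampled while turning, about 0.25 to 0.35 N m, was below the stated 0.4 to 0.7.
- I did not measure the bystanders again after the work. None were touched as far as the close pictures show.

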